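Close the straw rack's retainers, all but the reject's

ROBOT

A 7-joint arm with a two-finger parallel gripper is mounted at the origin on the work surface. World frame = base frame: x ahead of the robot, y to its left, z up, the work surface at z = 0. Lengths are in mm, angles in degrees, forces in N, time in s.
With the tool pointing down it reaches from about 425 to 875 mm from the base axis. Payload 8.4 kg.
Tool frame: the origin (TCP) lies between the finger pads; the fingertips stand 11 mm ahead of it and the grasp point (between the pads) lies 8 mm behind it (robot.tips_ahead is the distance from the TCP to the fingertips, in mm); z points along the fingers, y is the line along which they close (so a half turn about z gives the same grasp; the last joint's range is limited). The gripper opens to 85 mm and grips with 20 to 120 N. Pads are 22 mm wide; open, the fingers measure 114 mm over their backs; the gripper's body (76 mm by 85 mm) begins 54 mm behind the grasp point. The pads swing forward as they close: fully open they stand 13 mm farther back than shut.
Start: joints at [-70.6, 19.091, 2.286, 83.961, -0.768, 76.965, -3.352], TCP at [275.563, 588.666, 219.208] pointing down, gripper open.
Joint ranges: [-147.57, 147.57], [-21.85, 119.76], [-74.77, 79.35], [14.55, 137.4], [-85.83, 265.84], [4.83, 119.75], [-152.11, 152.11]. Speed limits (degrees/s): [127.2, 127.2, 159.86, 159.86, 180, 180, 180].

INTERFACE

Orientations are given as a 3x3 rotation matrix whose columns are the frame's x, y, z axes.
In Python, from workcell import robot gives the robot as it stands.
- The arm moves only by the tool arm_command, never from a script. Its arguments are lists of equal length, an entry for each row: "travel": the shift along the tool's x, y, z in units of 40 mm (1.0 is 40 mm), a list of three; "turn": the turn about the tool's z in units of 6 degrees (1.0 is 6 degrees); "fingers": the closure, from 0 (fully open) to 1 (shut). A call has 1 to 12 rows; each row shifts and turns the commanded pose from where the row before left it, along the tool's axes as they then stand; what a row does not reach is not made up. A row lasts 1/10 s, in which the tool goes at most 50 mm and 8.59 degrees, less where a joint would pass 70% of its speed; a pose out of reach is approached as far as the arm can. A call with a number of a shift or a turn outside -1 to 1 is refused whole. A call with a gripper value outside its range is refused whole. The fingers move at their own pace and stop on an object; "squeeze" is the grip in N (left out, the last holds). Time passes only in rows, so rows that do not move let the fingers close. It gives the time, the measured TCP pose, the force, the opening and the grip force at its end, in the units of the state.
- robot.read_state(): the state, without advancing time (a new reading comes with each control period).
- robot.grab_frame(name): name is "scene" or "top"; returns (picture, depth): 400x640x3 uint8, red, green, blue; 400x640 float32, mm along the optical axis (not along the pixel's ray), 0 where there is no reading.
- robot.camera_params(name): a dict with "K" (3x3 intrinsics, pixels), "D" ([k1, k2, p1, p2, k3] as OpenCV has them; the pictures are not rectified), "R" (3x3) and "t" (3): a world point X has camera coordinates R X + t. Camera axes: x right, y down, z forward; pixel columns grow to the right and rows downward; lengths in mm; the calibration is good to about 2 mm. A picture is of the moment at which its call begins. camera_params takes no time and is no camera call.
- robot.close_job(): hands the job in; it is judged then, once.
The state is a dict: "time_s": time; "joints": joint angles; "joint_vel": joint speeds; "effort": joint torques, N m; "ee_pos": TCP position; "tool_rot": TCP orientation; "ft_force": force on the tool from outside, world axes, zero at the start; "ft_torque": the same for the moment, N m; "gripper_width": opening from 0.0 (shut) to 1.0 (fully open); "grip_force": force on a finger pad.
Only numpy, scipy, OpenCV 4.12 (cv2) and the standard library are available. Lean on these libraries where they do the work, as an engineer would, in place of code of your own. Each camera call takes 0.05 s, during which the arm holds its last target. There are 200 camera calls.

TASK

Run a fingertip lightly along the row of standing steel flaps on the straw rack, starting at the end they lean towards (the end with the raised bar), so that one after another they fold right down over the full-length straws; leave the flap over the short straw standing all the while, so that this reject can be picked out later. Only touch the flaps: do not push hard on the rack, do not lift or shift any straw, leave everything else on the table where it is, and finish clear of everything.

Things in the scene. Friction and masses are not known exactly. Their poses are not given: they have to be found in the camera images.
- rack: Fixed straw rack: white plate 230 (x) by 300 (y) by 6 mm on the table; origin at the centre of its underside, z up. Grooves 1 to 5 run along its x at y = -112, -56, 0, +56, +112 mm, between ribs 13 mm high over the table; each holds one straw, middle within 10 mm of x = 0. Five flaps stand in a row along y at x = 0, one per groove. A raised bar 18 mm high marks the -y end.
- flap1 (a joint): Steel flap of groove 1, 24 mm wide (rack x), 30 long, 2.5 thick, hinged parallel to the straws. Radians: -0.3 = standing, leaning to rack -y on its stop (start); 0 upright; 1.5 folded to rack +y over the straw. A slight push towards +y tips it; past upright it drops shut by itself, before that it falls back. Top over the table: 47 mm standing, 22 mm folded.
- hinge1 (a point): Middle of the hinge line of flap 1, 17 mm above the table, 16 mm on the rack's -y side of the centre of groove 1. The steel hinge lugs either side reach 20 mm above the table.
- flap2 (a joint): Steel flap of groove 2, 24 mm wide (rack x), 30 long, 2.5 thick, hinged parallel to the straws. Radians: -0.3 = standing, leaning to rack -y on its stop (start); 0 upright; 1.5 folded to rack +y over the straw. A slight push towards +y tips it; past upright it drops shut by itself, before that it falls back. Top over the table: 47 mm standing, 22 mm folded.
- hinge2 (a point): Middle of the hinge line of flap 2, 17 mm above the table, 16 mm on the rack's -y side of the centre of groove 2. The steel hinge lugs either side reach 20 mm above the table.
- flap3 (a joint): Steel flap of groove 3, 24 mm wide (rack x), 30 long, 2.5 thick, hinged parallel to the straws. Radians: -0.3 = standing, leaning to rack -y on its stop (start); 0 upright; 1.5 folded to rack +y over the straw. A slight push towards +y tips it; past upright it drops shut by itself, before that it falls back. Top over the table: 47 mm standing, 22 mm folded.
- hinge3 (a point): Middle of the hinge line of flap 3, 17 mm above the table, 16 mm on the rack's -y side of the centre of groove 3. The steel hinge lugs either side reach 20 mm above the table.
- flap4 (a joint): Steel flap of groove 4, 24 mm wide (rack x), 30 long, 2.5 thick, hinged parallel to the straws. Radians: -0.3 = standing, leaning to rack -y on its stop (start); 0 upright; 1.5 folded to rack +y over the straw. A slight push towards +y tips it; past upright it drops shut by itself, before that it falls back. Top over the table: 47 mm standing, 22 mm folded.
- hinge4 (a point): Middle of the hinge line of flap 4, 17 mm above the table, 16 mm on the rack's -y side of the centre of groove 4. The steel hinge lugs either side reach 20 mm above the table.
- flap5 (a joint): Steel flap of groove 5, 24 mm wide (rack x), 30 long, 2.5 thick, hinged parallel to the straws. Radians: -0.3 = standing, leaning to rack -y on its stop (start); 0 upright; 1.5 folded to rack +y over the straw. A slight push towards +y tips it; past upright it drops shut by itself, before that it falls back. Top over the table: 47 mm standing, 22 mm folded.
- hinge5 (a point): Middle of the hinge line of flap 5, 17 mm above the table, 16 mm on the rack's -y side of the centre of groove 5. The steel hinge lugs either side reach 20 mm above the table.
- straw1: Full-length bamboo straw, 200 mm long, 8 mm diameter, 12 g, loose, lying along its x in one of the grooves; origin at mid-length on its underside, 6 mm above the table, top 14 mm above the table.
- straw2: Full-length bamboo straw, 200 mm long, 8 mm diameter, 12 g, loose, lying along its x in one of the grooves; origin at mid-length on its underside, 6 mm above the table, top 14 mm above the table.
- straw3: Full-length bamboo straw, 200 mm long, 8 mm diameter, 12 g, loose, lying along its x in one of the grooves; origin at mid-length on its underside, 6 mm above the table, top 14 mm above the table.
- straw4: Full-length bamboo straw, 200 mm long, 8 mm diameter, 12 g, loose, lying along its x in one of the grooves; origin at mid-length on its underside, 6 mm above the table, top 14 mm above the table.
- reject: The short straw (reject), 110 mm long, 8 mm diameter, otherwise like the others; lies in any one of the five grooves. Origin at mid-length on its underside.
- gauge: Bystander: steel sizing ring, 44 mm across, 20 mm high, by the rack's +x edge. Origin: centre of underside.
- block: Bystander: brass gauge block 30 by 50 by 20 mm by the rack's +x edge. Origin: centre of underside.
- jar: Bystander: clear jar, 52 mm across, 60 mm high, standing beyond the rack's +y end. Origin: centre of underside.
- spray: Bystander: white bottle, 60 mm across, 170 mm high, right of the rack. Origin: centre of underside.
- cup: Bystander: steel cup, 70 mm across, 80 mm high, right of the rack. Origin: centre of underside.
- brush: Bystander: hand brush about 170 mm long lying on the table, right of the rack. Origin: about its middle, on its underside.

How it is judged:
By the outcome, as a careful person would: the job done as asked, in the order asked, and still so for the second after the job is handed in, with the robot touching nothing.
It also fails if it takes over 40 s, if anything falls off the work surface, if the arm or the gripper's body presses on something with over 40 N, if the wrist force passes 120 N, or if a joint passes its speed limit or range.

## Working session

There is one attempt and no reset: what is moved stays moved. The work goes in short steps, Python scripts to look and compute and a tool call to move; the robot and the scene stay as the last step left them, time stands still between calls to the robot, and variables do not carry over. Pictures are saved under pics/ and viewed, at most 10 in all, crops included, and the job is handed in when it is done.

Besides the shell and the picture viewer there is one more tool, called after "Emit:" by a JSON object that holds its "method" and its "body", one argument or row to a line. arm_command: Moves the arm, as the interface text tells. Its arguments: {"type":"object","properties":{"travel":{"type":"array","items":{"type":"array","items":{"type":"number"}}},"turn":{"type":"array","items":{"type":"number"}},"fingers":{"type":"array","items":{"type":"number"}},"squeeze":{"type":"number"}},"required":["travel","turn","fingers"]}

```bash
mkdir -p pics; cat > h.py <<'E'
import numpy as np, cv2
from workcell import robot
def grab(n):
    im,d=robot.grab_frame(n); np.savez(f'{n}.npz',im=im,d=d); return im,d
def px(n,pts,z=None):
    "pixels -> world, by depth, or on plane z"
    c=robot.camera_params(n); K,D,R,t=[np.array(c[k],float) for k in 'KDRt']
    d=np.load(f'{n}.npz')['d']; out=[]
    for u,v in pts:
        q=cv2.undistortPoints(np.array([[[u,v]]],float),K,D)[0,0]
        r=R.T@np.array([q[0],q[1],1]); o=-R.T@t
        s=(z-o[2])/r[2] if z is not None else d[int(round(v)),int(round(u))]
        out.append(o+s*r)
    return np.array(out)
def proj(n,P):
    c=robot.camera_params(n); K,D,R,t=[np.array(c[k],float) for k in 'KDRt']
    return cv2.projectPoints(np.array(P,float),cv2.Rodrigues(R)[0],t,K,D)[0][:,0]
E
python3 - <<'E'
from h import *
for n in('top','scene'):
    im,d=grab(n); cv2.imwrite(f'pics/{n}.png',im[:,:,::-1])
s=robot.read_state(); print(s['ee_pos'],s['tool_rot'],s['time_s'],s['gripper_width'])
E
```

```text
[275.38467583 588.31180332 218.40704397] [[-9.05687761e-01  4.23944980e-01 -5.76771048e-04]
 [ 4.23945369e-01  9.05686753e-01 -1.35269056e-03]
 [-5.10924742e-05 -1.46963470e-03 -9.99998919e-01]] 0.1 0.9978395429695592
```

View pics/top.png

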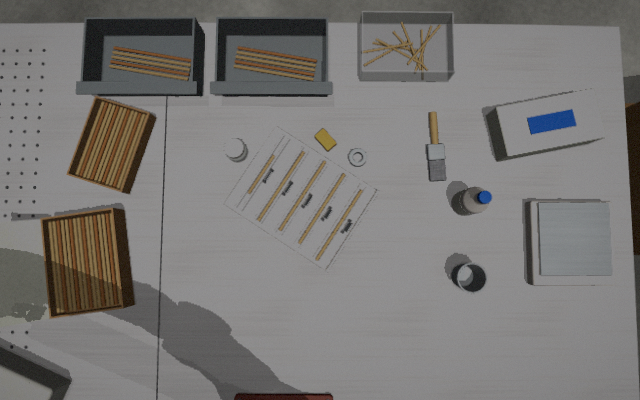

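View pics/scene.png

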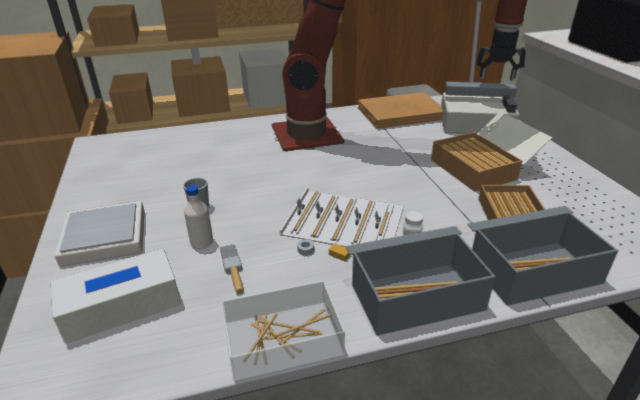

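The top view shows the rack centred at about (302,198), with the jar at its +y end (235,150) and the ring and block at its +x edge. The flap row runs from (347,226) to (267,175). I'll enlarge it to find the short straw.

```bash
python3 - <<'E'
from h import *
im=np.load('top.npz')['im'][115:280,215:390]
cv2.imwrite('pics/topc.png',cv2.resize(im,None,fx=3.6*1.0,fy=3.6,interpolation=cv2.INTER_CUBIC)[:,:,::-1])
print(px('top',[(347,226),(267,175),(327,270),(379,191),(277,127),(226,206),(235,145)]).round(1))
print(px('top',[(327,270),(379,191),(277,127),(226,206)],6).round(1))
E
```

```text
[[ 508.4 -148.3   35.1]
 [ 629.7   42.3   24.7]
 [ 405.1 -101.9   19.3]
 [ 594.9 -227.9    1.5]
 [ 751.3   21.8    5.8]
 [ 556.7  143.2    1.9]
 [ 695.1  114.1   60.7]]
[[ 404.4 -102.     6. ]
 [ 594.4 -227.4    6. ]
 [ 751.3   21.8    6. ]
 [ 556.4  142.4    6. ]]
```

View pics/topc.png

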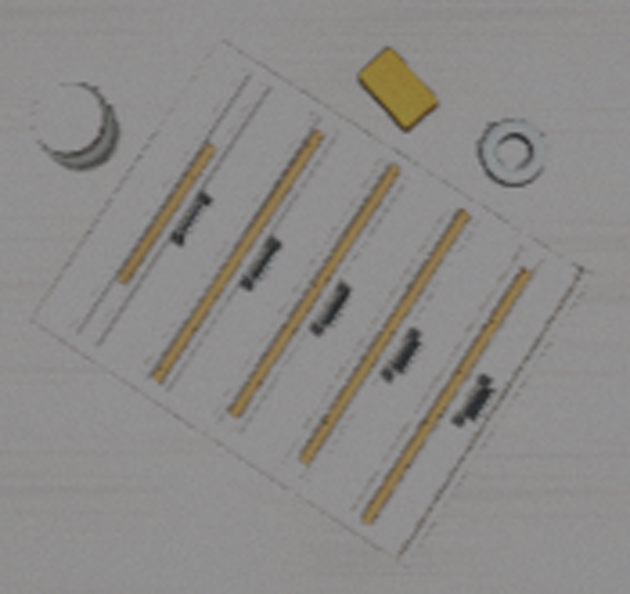

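The crop shows the short straw in the leftmost groove, at crop (165,215). That is groove 5, the far +y end. The raised bar is at the right edge, from (583,268) to (400,558), so I sweep flaps 1–4 and stop before 5. Next I'll fit the rack pose.

```bash
cat >> h.py <<'E'
def crop2px(c): return (np.array(c,float)+.5)/3.6-.5+np.array([215,115])
E
python3 - <<'E'
from h import *
from scipy.optimize import least_squares
# rack-frame points (x,y,z): 3 plate corners; straw lines give y only; lugs
cor=px('top',crop2px([(223,40),(31,320)]),6)[:,:2]; cr=np.array([(115,150),(-115,150)])
bar=px('top',crop2px([(583,266),(402,556)]),18)[:,:2]; br=np.array([(115,-150),(-115,-150)])
st=px('top',crop2px([(525,270),(368,520),(463,213),(305,460),(394,168),(235,413),(317,132),(157,378),(210,147),(123,280)]),12)[:,:2]
sy=np.repeat([-112,-56,0,56,112],2)
lug=px('top',crop2px([(474,400),(402,354),(331,308),(262,262),(192,217)]),28)[:,:2]
def loc(p,q):
    c,s=np.cos(p[2]),np.sin(p[2]); return (q-p[:2])@np.array([[c,-s],[s,c]])
W=np.vstack([cor,bar]);L=np.vstack([cr,br])
f=lambda p:np.r_[(loc(p,W)-L).ravel(),loc(p,st)[:,1]-sy,loc(p,lug)[:,0]]
r=least_squares(f,[575,-45,-.56],loss='soft_l1',f_scale=3);p=r.x
print(p,np.degrees(p[2]),'\n',f(p).round(1),'\nlugs',loc(p,lug).round(1))
np.save('rack.npy',p)
s=robot.read_state(); c,sn=np.cos(p[2]),np.sin(p[2]); Y=np.array([-sn,c])
for y in(-175,-137,-128,40,96):print(y,(p[:2]+y*Y).round(1))
R=np.array(s['tool_rot']); print('turn to align tool y with rack y: deg about world z',np.degrees(np.arctan2(Y[1],Y[0])-np.arctan2(R[1,1],R[0,1])),robot.tips_ahead)
t=np.r_[p[:2]-175*Y,219]-s['ee_pos']; print('tool shift',R.T@t/40)
E
```

```text
[ 5.79180308e+02 -3.85829252e+01 -5.66262370e-01] -32.44444391891248 
 [-0.1 -4.2  0.1 -0.5 -0.8  7.3  2.9  5.7  0.4 -0.9  0.  -0.5 -0.5 -0.4
  0.5 -0.  -0.4 -0.8 -0.8 -0.9 -0.6  0.4  0.5] 
lugs [[  -0.8 -129.1]
 [  -0.9  -73. ]
 [  -0.6  -17.3]
 [   0.4   37.6]
 [   0.5   93. ]]
-175 [ 485.3 -186.3]
-137 [ 505.7 -154.2]
-128 [ 510.5 -146.6]
40 [600.6  -4.8]
96 [630.7  42.4]
turn to align tool y with rack y: deg about world z -7.360512606360615 11.0
tool shift [-1.29623375e+01 -1.53134062e+01  8.34349926e-03]
```

The fit agrees with the known spacing, and the flap points come out at about -129…93 along y. Approaching high up, fingers shut.

Emit:
{"method": "arm_command", "body": {
  "travel": [
    [-0.76,-0.42,0],
    [-0.76,-0.42,0],
    [-0.76,-0.42,0],
    [-0.76,-0.42,0],
    [-0.76,-0.42,0],
    [-0.76,-0.42,0],
    [-0.76,-0.42,0],
    [-0.76,-0.42,0],
    [-0.76,-0.42,0],
    [-0.76,-0.42,0],
    [-0.76,-0.42,0],
    [-0.76,-0.42,0]
  ],
  "turn": [0,0,0,0,0,0,0,0,0,0,0,0],
  "fingers": [1,1,1,1,1,1,1,1,1,1,1,1]
}}

```text
time_s: 1.3
ee_pos: [521.0, 250.1, 219.0]
tool_rot: [[-0.906, 0.424, -0.0], [0.424, 0.906, -0.0], [0.0, -0.0, -1.0]]
ft_force: [0.3, -0.9, 0.3]
gripper_width: 0.002
grip_force: 0.0
```

Emit:
{"method": "arm_command", "body": {
  "travel": [
    [-0.32,-0.85,0],
    [-0.32,-0.85,0],
    [-0.32,-0.85,0],
    [-0.32,-0.85,0],
    [-0.32,-0.85,0],
    [-0.32,-0.85,0],
    [-0.32,-0.85,0],
    [-0.32,-0.85,0],
    [-0.32,-0.85,0],
    [-0.32,-0.85,0],
    [-0.32,-0.85,0],
    [0,0,0]
  ],
  "turn": [0,0,0,0,0,0,0,0,0,0,0.62,0.61],
  "fingers": [1,1,1,1,1,1,1,1,1,1,1,1]
}}

```text
time_s: 2.5
ee_pos: [488.0, -152.6, 219.3]
tool_rot: [[-0.838, 0.545, -0.0], [0.545, 0.838, -0.001], [-0.001, -0.001, -1.0]]
ft_force: [0.2, 0.3, 0.3]
gripper_width: 0.002
grip_force: 0.0
```

```bash
cat > st.py <<'E'
from h import *
p=np.load('rack.npy');s=robot.read_state();R=np.array(s['tool_rot']);e=np.array(s['ee_pos'])
c,n=np.cos(p[2]),np.sin(p[2]);X=np.array([c,n,0]);Y=np.array([-n,c,0])
d=e-np.r_[p[:2],0]
print('t',s['time_s'],'rack xyz',(d@X).round(1),(d@Y).round(1),e[2].round(1),'toolY in rack',R[:,1]@X,R[:,1]@Y,'F',np.round(s['ft_force'],1),s['gripper_width'],robot.tips_ahead)
g=np.r_[p[:2],0]+Y*-175+[0,0,110]
print('to (0,-175,z110) units',(R.T@(g-e)/40).round(2))
E
python3 st.py
```

```text
t 2.5 rack xyz -15.8 -145.1 219.3 toolY in rack 0.010131681587011578 0.9999478600722868 F [0.2 0.3 0.3] 0.0023236345746413707 11.0
to (0,-175,z110) units [-0.4  -0.74  2.73]
```

Emit:
{"method": "arm_command", "body": {
  "travel": [
    [-0.2,-0.43,0],
    [-0.2,-0.43,0],
    [0,0,0.7],
    [0,0,0.7],
    [0,0,0.7],
    [0,0,0.63],
    [0,0,0.5],
    [0,0,0.3],
    [0,0,0]
  ],
  "turn": [0,0,0,0,0,0,0,0,0],
  "fingers": [1,1,1,1,1,1,1,1,1]
}}

```text
time_s: 3.4
ee_pos: [483.3, -184.3, 76.6]
tool_rot: [[-0.844, 0.537, -0.003], [0.537, 0.844, 0.0], [0.003, -0.001, -1.0]]
ft_force: [0.6, -0.6, 0.7]
gripper_width: 0.001
grip_force: 0.0
```

```bash
python3 st.py; python3 - <<'E'
from h import *
im,d=grab('scene'); cv2.imwrite('pics/s2.png',cv2.resize(im[150:270,250:430],None,fx=4,fy=4,interpolation=cv2.INTER_CUBIC)[:,:,::-1])
E
```

```text
t 3.4 rack xyz -2.7 -174.4 76.6 toolY in rack 0.0004127077212368107 0.999998831328496 F [ 0.6 -0.6  0.7] 0.0014197836078343868 11.0
to (0,-175,z110) units [-0.07 -0.02 -0.83]
```

View pics/s2.png

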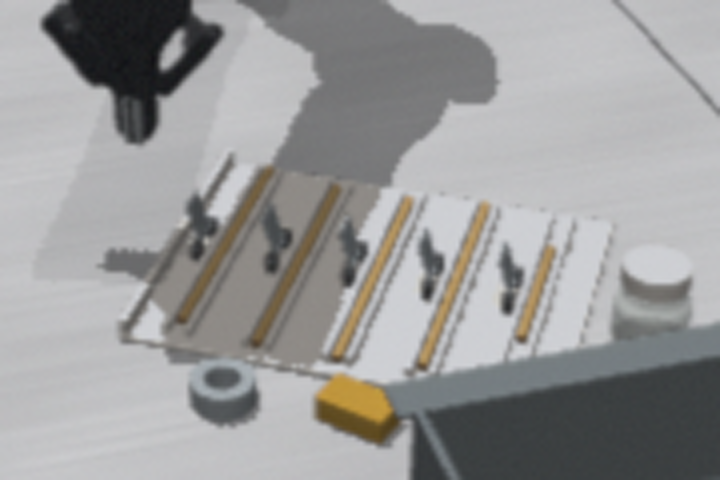

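The picture shows the shut fingertip at (135,120) clear of flap 1 (200,215). All five flaps are standing and leaning left, and the short straw is at the right (535,290). Lowering to tip height of about 36 mm.

Emit:
{"method": "arm_command", "body": {
  "travel": [
    [-0.07,0,0.4],
    [0,0,0.34],
    [0,0,0],
    [0,0,0]
  ],
  "turn": [0,0,0,0],
  "fingers": [1,1,1,1]
}}

```text
time_s: 3.85
ee_pos: [486.8, -186.2, 48.8]
tool_rot: [[-0.844, 0.537, -0.0], [0.537, 0.844, -0.0], [0.0, -0.0, -1.0]]
ft_force: [0.2, 0.8, 0.7]
gripper_width: -0.003
grip_force: 0.0
```

```bash
python3 st.py
```

```text
t 3.85 rack xyz 1.3 -174.1 48.8 toolY in rack 0.0005002471124369175 0.9999998563828222 F [0.2 0.8 0.7] -0.0026195528739202324 11.0
to (0,-175,z110) units [ 0.03 -0.02 -1.53]
```

Emit:
{"method": "arm_command", "body": {
  "travel": [
    [0,0.2,0.05],
    [0,0.2,0],
    [0,0.2,0],
    [0,0.2,0],
    [0,0.2,0],
    [0,0.2,0],
    [0,0.2,0],
    [0,0.2,0],
    [0,0,0],
    [0,0,0]
  ],
  "turn": [0,0,0,0,0,0,0,0,0,0],
  "fingers": [1,1,1,1,1,1,1,1,1,1]
}}

```text
time_s: 4.85
ee_pos: [521.1, -132.1, 46.4]
tool_rot: [[-0.844, 0.537, -0.0], [0.537, 0.844, -0.0], [0.0, -0.0, -1.0]]
ft_force: [-0.1, 0.1, 0.7]
gripper_width: 0.001
grip_force: 0.0
```

```bash
python3 st.py; python3 - <<'E'
from h import *
im,d=grab('scene'); cv2.imwrite('pics/s3.png',cv2.resize(im[150:270,250:430],None,fx=4,fy=4,interpolation=cv2.INTER_CUBIC)[:,:,::-1])
E
```

```text
t 4.85 rack xyz 1.2 -110.1 46.4 toolY in rack 5.4256532231169215e-05 0.9999999575709925 F [-0.1  0.1  0.7] 0.0009797004291391277 11.0
to (0,-175,z110) units [ 0.03 -1.62 -1.59]
```

View pics/s3.png

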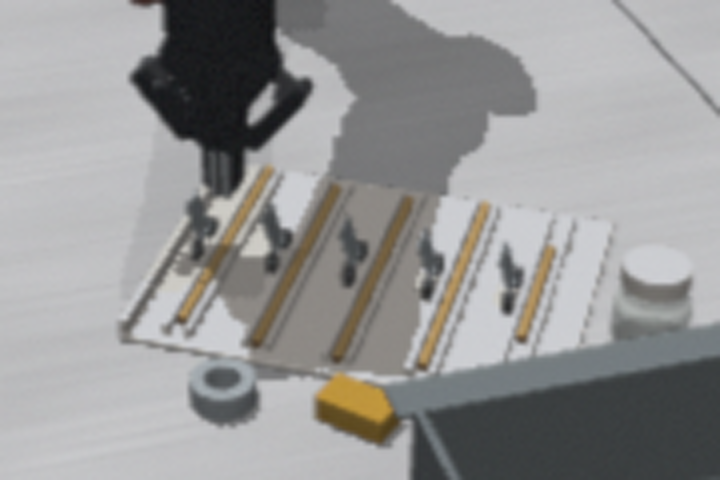

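Flap 1 is still standing at (200,215), and the fingertip at (222,190) looks past it but offset towards −x. I'll check by projecting the known points into the picture.

```bash
python3 - <<'E'
from h import *
p=np.load('rack.npy');c,n=np.cos(p[2]),np.sin(p[2])
W=lambda x,y,z:[p[0]+c*x-n*y,p[1]+n*x+c*y,z]
P=[W(0,-128,17),W(0,-137,46),W(0,-72,17),W(0,96,17),W(1.2,-110,35.4),W(115,150,6),W(115,-150,18),W(-115,-150,18)]
q=(proj('scene',P)-[250,150])*4+1.5
print(q.round(0))
# measured pixels on scene for lugs and corners
f=lambda L:(np.array(L)-1.5)/4+[250,150]
def loc(w): d=w[:,:2]-p[:2]; return np.c_[d@[c,n],d@[-n,c],w[:,2]].round(1)
print('bar corners',loc(px('scene',f([(124,328),(231,155)]),18)))
print('lugs(mid)',loc(px('scene',f([(204,238),(278,253),(354,265),(433,278),(512,292)]),18)))
print('tip low end',loc(px('scene',f([(222,190)]),35)))
d=np.load('scene.npz')['d']
print('depth tip',loc(px('scene',f([(222,175),(215,170),(230,170),(200,212)]))))
E
```

```text
[[203. 234.]
 [190. 198.]
 [278. 246.]
 [512. 285.]
 [226. 217.]
 [560. 415.]
 [117. 320.]
 [225. 147.]]
bar corners [[ 121.5 -142.2   18. ]
 [-105.9 -141.9   18. ]]
lugs(mid) [[   6.  -125.4   18. ]
 [   9.2  -69.4   18. ]
 [   8.4  -14.2   18. ]
 [   8.3   42.1   18. ]
 [   9.3   97.5   18. ]]
tip low end [[ -32.5 -124.3   35. ]]
depth tip [[  11.3 -108.5   77.4]
 [  12.3 -113.2   81.2]
 [   7.9 -103.8   80.2]
 [  -9.2 -133.3   29.1]]
```

```bash
python3 - <<'E'
from h import *
p=np.load('rack.npy');c,n=np.cos(p[2]),np.sin(p[2])
uv=[(u,v) for v in range(165,202) for u in range(285,330)]
w=px('scene',uv); d=w[:,:2]-p[:2]; L=np.c_[d@[c,n],d@[-n,c],w[:,2]]
m=(L[:,2]>25)&(L[:,2]<110)&(abs(L[:,0])<60)
for a in sorted(zip(L[m].round(0).tolist(),np.array(uv)[m].tolist()),key=lambda t:t[0][2])[:40]:print(*a)
im=np.load('scene.npz')['im']; print(im[188:206,305].tolist())
E
```

```text
[-9.0, -132.0, 35.0] [300, 201]
[-5.0, -134.0, 37.0] [299, 201]
[-8.0, -134.0, 39.0] [299, 200]
[-11.0, -135.0, 40.0] [299, 199]
[1.0, -134.0, 41.0] [298, 201]
[-2.0, -135.0, 42.0] [298, 200]
[-11.0, -135.0, 43.0] [299, 198]
[5.0, -139.0, 43.0] [296, 201]
[5.0, -136.0, 43.0] [297, 201]
[-4.0, -136.0, 44.0] [298, 199]
[3.0, -136.0, 45.0] [297, 200]
[-8.0, -81.0, 45.0] [317, 201]
[-5.0, -136.0, 47.0] [298, 198]
[8.0, -108.0, 57.0] [306, 199]
[7.0, -105.0, 57.0] [307, 199]
[4.0, -106.0, 61.0] [307, 197]
[13.0, -115.0, 62.0] [303, 198]
[11.0, -107.0, 62.0] [306, 198]
[7.0, -123.0, 63.0] [301, 196]
[10.0, -119.0, 63.0] [302, 197]
[10.0, -116.0, 63.0] [303, 197]
[12.0, -109.0, 63.0] [305, 198]
[11.0, -104.0, 63.0] [307, 198]
[7.0, -102.0, 64.0] [308, 197]
[12.0, -112.0, 65.0] [304, 197]
[16.0, -111.0, 65.0] [304, 198]
[-2.0, -99.0, 66.0] [310, 195]
[10.0, -116.0, 66.0] [303, 196]
[12.0, -109.0, 66.0] [305, 197]
[6.0, -99.0, 67.0] [309, 196]
[9.0, -122.0, 68.0] [301, 195]
[14.0, -105.0, 68.0] [306, 197]
[8.0, -110.0, 69.0] [305, 195]
[10.0, -106.0, 69.0] [306, 196]
[10.0, -101.0, 69.0] [308, 196]
[15.0, -117.0, 70.0] [302, 196]
[14.0, -108.0, 70.0] [305, 196]
[8.0, -122.0, 71.0] [301, 194]
[11.0, -115.0, 71.0] [303, 195]
[15.0, -111.0, 71.0] [304, 196]
[[69, 71, 71], [74, 74, 77], [74, 76, 78], [72, 74, 77], [73, 75, 77], [72, 74, 76], [64, 66, 67], [61, 64, 65], [64, 65, 66], [64, 65, 67], [82, 83, 84], [154, 153, 149], [196, 194, 188], [202, 201, 195], [204, 203, 196], [202, 201, 194], [196, 193, 188], [186, 184, 178]]
```

The depth image puts the fingertip bottom at about z 57–60, some 20 mm higher than the TCP reading implies, so it passed over flap 1. I'll go back, lower by 18 mm clear of the rack, and measure again.

Emit:
{"method": "arm_command", "body": {
  "travel": [
    [0,-0.4,0],
    [0,-0.4,0],
    [0,-0.4,0],
    [0,-0.4,0],
    [0,-0.1,0],
    [0.03,0,0.25],
    [0,0,0.2],
    [0,0,0],
    [0,0,0]
  ],
  "turn": [0,0,0,0,0,0,0,0,0],
  "fingers": [1,1,1,1,1,1,1,1,1]
}}

```text
time_s: 5.8
ee_pos: [483.6, -188.3, 27.9]
tool_rot: [[-0.844, 0.536, -0.001], [0.536, 0.844, -0.0], [0.001, -0.001, -1.0]]
ft_force: [0.7, -0.4, 0.3]
gripper_width: 0.004
grip_force: 0.0
```

```bash
python3 st.py; cat > tip.py <<'E'
from h import *
p=np.load('rack.npy');c,n=np.cos(p[2]),np.sin(p[2]);s=robot.read_state();e=np.array(s['ee_pos'])[:2]-p[:2];e=[e@[c,n],e@[-n,c]]
im,dd=grab('scene')
uv=[(u,v) for v in range(150,225) for u in range(260,350)]
w=px('scene',uv); d=w[:,:2]-p[:2]; L=np.c_[d@[c,n],d@[-n,c],w[:,2]]
dark=np.array([im[v,u].max()<110 for u,v in uv])
m=dark&(L[:,2]>12)&(L[:,2]<90)&(abs(L[:,0]-e[0])<25)&(abs(L[:,1]-e[1])<22)
A=L[m]; print('lowest tip pts',A[np.argsort(A[:,2])[:8]].round(0).tolist(),'y range low',np.percentile(A[A[:,2]<A[:,2].min()+25][:,1],[3,97]),'x',np.median(A[:,0]))
cv2.imwrite('pics/tip.png',cv2.resize(im[150:270,250:430],None,fx=4,fy=4,interpolation=cv2.INTER_CUBIC)[:,:,::-1])
E
python3 tip.py
```

```text
t 5.8 rack xyz -0.4 -177.6 27.9 toolY in rack -0.0006409129296470878 0.9999995828247712 F [ 0.7 -0.4  0.3] 0.0036709443872913884 11.0
to (0,-175,z110) units [-0.01  0.06 -2.05]
lowest tip pts [[4.0, -172.0, 39.0], [9.0, -177.0, 41.0], [4.0, -172.0, 43.0], [13.0, -178.0, 44.0], [13.0, -172.0, 45.0], [8.0, -174.0, 45.0], [2.0, -173.0, 45.0], [11.0, -182.0, 45.0]] y range low [-188.04562761 -164.35924714] x 9.282596526204665
```

View pics/tip.png

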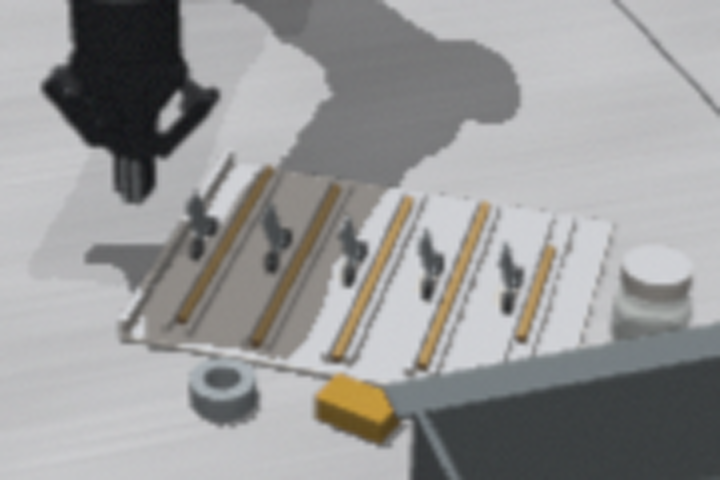

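The picture shows the tip bottom at (135,200). Depth gives z ≈ 40, finger y −188…−164, well clear of flap 1. I'll lower 5 mm more and sweep flap 1.

Emit:
{"method": "arm_command", "body": {
  "travel": [
    [0,0,0.12],
    [0,0.2,0],
    [0,0.2,0],
    [0,0.2,0],
    [0,0.2,0],
    [0,0.2,0],
    [0,0.2,0],
    [0,0.2,0],
    [0,0,0],
    [0,0,0]
  ],
  "turn": [0,0,0,0,0,0,0,0,0,0],
  "fingers": [1,1,1,1,1,1,1,1,1,1]
}}

```text
time_s: 6.85
ee_pos: [513.7, -141.6, 23.6]
tool_rot: [[-0.844, 0.537, -0.0], [0.537, 0.844, -0.0], [0.0, -0.0, -1.0]]
ft_force: [-0.9, -0.9, -0.7]
gripper_width: -0.002
grip_force: 0.0
```

```bash
python3 st.py; sed -i 's/tip.png/tip2.png/' tip.py; python3 tip.py
```

```text
t 6.85 rack xyz -0.0 -122.1 23.6 toolY in rack 3.905568343817989e-05 0.9999999595901323 F [-0.9 -0.9 -0.7] -0.002346550507701928 11.0
to (0,-175,z110) units [-0.   -1.32 -2.16]
lowest tip pts [[21.0, -122.0, 12.0], [6.0, -106.0, 12.0], [19.0, -114.0, 12.0], [6.0, -121.0, 12.0], [16.0, -118.0, 12.0], [13.0, -125.0, 12.0], [25.0, -112.0, 13.0], [24.0, -106.0, 13.0]] y range low [-129.86977423 -101.10860474] x 9.10593864430055
```

View pics/tip2.png

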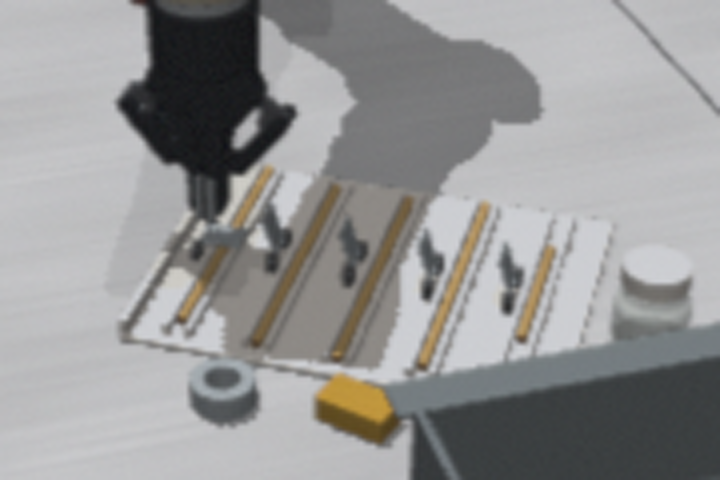

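Flap 1 lies folded (bright plate at (225,235)) and no force is felt. Continuing over flaps 2–4, then lifting well before flap 5 (its top is at y ≈ 86; the finger's front will stop at ≈ 54).

Emit:
{"method": "arm_command", "body": {
  "travel": [
    [0,0.2,0],
    [0,0.2,0],
    [0,0.2,0],
    [0,0.2,0],
    [0,0.2,0],
    [0,0.2,0],
    [0,0.2,0],
    [0,0.2,0],
    [0,0.2,0],
    [0,0.2,0],
    [0,0.2,0],
    [0,0.2,0]
  ],
  "turn": [0,0,0,0,0,0,0,0,0,0,0,0],
  "fingers": [1,1,1,1,1,1,1,1,1,1,1,1]
}}

```text
time_s: 8.1
ee_pos: [565.6, -60.1, 23.6]
tool_rot: [[-0.844, 0.537, 0.0], [0.537, 0.844, -0.0], [-0.0, -0.0, -1.0]]
ft_force: [-0.3, -0.2, 0.5]
gripper_width: -0.002
grip_force: 0.0
```

Emit:
{"method": "arm_command", "body": {
  "travel": [
    [0,0.2,0],
    [0,0.2,0],
    [0,0.2,0],
    [0,0.2,0],
    [0,0.2,0],
    [0,0.2,0],
    [0,0.2,0],
    [0,0.2,0],
    [0,0.1,0],
    [0,0,0],
    [0,0,0]
  ],
  "turn": [0,0,0,0,0,0,0,0,0,0,0],
  "fingers": [1,1,1,1,1,1,1,1,1,1,1]
}}

```text
time_s: 9.2
ee_pos: [601.6, -3.5, 23.6]
tool_rot: [[-0.844, 0.537, -0.0], [0.537, 0.844, -0.0], [0.0, -0.0, -1.0]]
ft_force: [-0.2, 0.1, -0.2]
gripper_width: 0.003
grip_force: 0.0
```

```bash
python3 st.py; sed -i 's/tip2.png/tip3.png/' tip.py; python3 tip.py
```

```text
t 9.2 rack xyz 0.1 41.6 23.6 toolY in rack 0.0005407514226742319 0.9999997990237638 F [-0.2  0.1 -0.2] 0.002677091797910377 11.0
to (0,-175,z110) units [ 0.   -5.42 -2.16]Traceback (most recent call last):
  File "tip.py", line 8, in <module>
    A=L[m]; print('lowest tip pts',A[np.argsort(A[:,2])[:8]].round(0).tolist(),'y range low',np.percentile(A[A[:,2]<A[:,2].min()+25][:,1],[3,97]),'x',np.median(A[:,0]))
                                                                                                                    ~~~~~~~~~~^^
    return umr_minimum(a, axis, None, out, keepdims, initial, where)
ValueError: zero-size array to reduction operation minimum which has no identity
```

The measuring window missed the finger, which doesn't matter here. Lifting straight up, then backing off towards the robot's side and looking.

Emit:
{"method": "arm_command", "body": {
  "travel": [
    [0,0,-0.4],
    [0,0,-0.8],
    [0,0,-0.9],
    [0,0,-0.9],
    [0,0,-0.9],
    [0.8,0,-0.3],
    [0.8,0,0],
    [0.8,0,0],
    [0.5,0,0],
    [0,0,0],
    [0,0,0]
  ],
  "turn": [0,0,0,0,0,0,0,0,0,0,0],
  "fingers": [1,1,1,1,1,1,1,1,1,1,1]
}}

```text
time_s: 10.35
ee_pos: [504.2, 58.7, 192.8]
tool_rot: [[-0.844, 0.537, 0.002], [0.537, 0.844, 0.001], [-0.001, 0.002, -1.0]]
ft_force: [1.0, -0.7, -0.2]
gripper_width: -0.001
grip_force: 0.0
```

```bash
python3 st.py; python3 - <<'E'
from h import *
im,d=grab('scene'); cv2.imwrite('pics/end.png',cv2.resize(im[150:270,250:430],None,fx=4,fy=4,interpolation=cv2.INTER_CUBIC)[:,:,::-1])
E
```

```text
t 10.35 rack xyz -115.4 41.9 192.8 toolY in rack 0.00040751417700974176 0.999998613319144 F [ 1.  -0.7 -0.2] -0.0010781338241600122 11.0
to (0,-175,z110) units [-2.89 -5.42  2.06]
```

View pics/end.png

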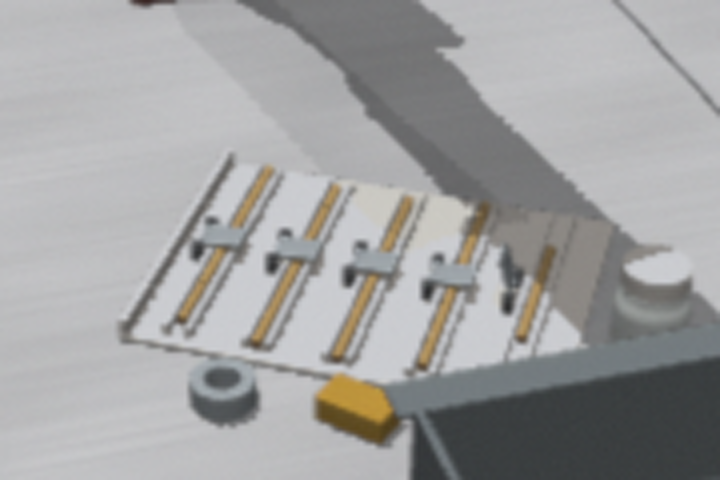

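Flaps 1–4 are folded over the full straws, at (222,235), (297,248), (372,262) and (450,275). Flap 5 still stands at (510,275) by the short straw, and nothing else has moved. The arm is clear, so I'm handing in.

```bash
python3 -c "
from workcell import robot
print(robot.close_job())"
```

```text
the job is handed in; nothing more can be done
None
```

Flaps 1–4 are folded down in order over the full-length straws, flap 5 still stands over the short straw, nothing else appears to have moved in the last picture, and the job is handed in with the arm clear; a first pass went over flap 1 without touching it because the fingertip sat about 20 mm higher than the tool reading implied.

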